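# Clear the egg-sorting board into its waste drawer

## Task

Pull the waste drawer under the egg-sorting board out to its stop. Then take the blue and yellow scraper and, with the scraper only (no fingers or arm on the chips), sweep all five wood chips off the open front edge of the board into the drawer. Leave the drawer fully out for emptying, stand the scraper back on the table on its blade, and do not disturb the tins, the brush or the bowl.

Things in the scene. Friction and masses are not known exactly. Their poses are not given: they have to be found in the camera images.
- cab: Fixed wooden cabinet, 240 (x) x 270 (y) x 120 high, a white board on top (upper face 124 above the table). Origin: centre of its underside. Its -x axis points out of the front, the way the drawer opens (roughly world +y). The white face spans own x -105 (open front edge) to +105 (back rim) and y -111 to +111 (side rims); dark rims stand 16 above it.
- board_edge (a point): Middle of the front edge of the white board, on its upper face, 124 above the table; axes as cab. Chips pushed over this edge along -x drop into the open drawer.
- cab_drawer0 (a joint): How far the drawer is pulled out, in m: 0 shut, 0.1656 at its stop. It may start slightly ajar. It slides along the cabinet's -x axis and stays where it is left.
- cab_drawer0_handle (a point): Middle of the drawer's black bar handle, a round level bar about 10 thick and 120 long, parallel to the cabinet's y, 35 in front of the drawer's face and 82 above the table; it moves with the drawer. Pinch it from above.
- drawer_floor (a point): Centre of the drawer's inner floor, 22 above the table; moves with the drawer; axes as cab. The inside is 195 long (x), 228 wide (y) and 76 deep; the walls are 6 thick, the front 15 thick and about as high as the walls plus 14.
- scraper: Hand scraper block standing on its blade, 80 high in all. Blade: blue block 30 thick (its x) x 140 wide (its y) x 30 high. Grip: yellow block on top of it, 26 thick (x) x 80 wide (y), from 30 to 80 above the foot. Origin: centre of the blade's foot, z up; the blade sweeps along its x, either way. 220 g.
- chip0: One of five loose brown wood chips, 36 x 24 x 13, lying on the white board. Origin: centre of its underside.
- chip1: One of five loose brown wood chips, 36 x 24 x 13, lying on the white board. Origin: centre of its underside.
- chip2: One of five loose brown wood chips, 36 x 24 x 13, lying on the white board. Origin: centre of its underside.
- chip3: One of five loose brown wood chips, 36 x 24 x 13, lying on the white board. Origin: centre of its underside.
- chip4: One of five loose brown wood chips, 36 x 24 x 13, lying on the white board. Origin: centre of its underside.
- tin_a: Food tin with blue label, 74 across, 105 high, standing on the table; leave alone. Origin: centre of its foot.
- tin_b: Food tin with orange label, 74 across, 105 high, standing on the table; leave alone. Origin: centre of its foot.
- brush: Hand brush lying on the table, about 220 long along its x; leave alone. Origin: middle of its underside.
- bowl: Blue bowl, 110 across, 45 high; leave alone. Origin: centre of its foot.

How it is judged:
By the outcome, as a careful person would: the job done as asked, in the order asked, and still so for the second after the job is handed in, with the robot touching nothing.
It also fails if it takes over 72 s, if anything falls off the work surface, if the arm or the gripper's body presses on something with over 40 N, if the wrist force passes 120 N, or if a joint passes its speed limit or range.

## Robot

A 6-joint arm with a two-finger parallel gripper is mounted at the origin on the work surface. World frame = base frame: x ahead of the robot, y to its left, z up, the work surface at z = 0. Lengths are in mm, angles in rad, forces in N, time in s.
With the tool pointing down it reaches from about 150 to 775 mm from the base axis. Payload 6.1 kg.
Tool frame: the origin (TCP) lies at the very end of the fingers, on their centre line; the grasp point (between the pads) lies 19 mm behind it; z points along the fingers, y is the line along which they close (so a half turn about z gives the same grasp; the last joint's range is limited). The gripper opens to 85 mm and grips with 20 to 120 N. Pads are 22 mm wide; open, the fingers measure 114 mm over their backs; the gripper's body (76 mm by 85 mm) begins 54 mm behind the grasp point. The pads swing forward as they close: fully open they stand 13 mm farther back than shut.
Start: joints at [1.15, 0.126, -0.04, 1.405, 0, 1.571], TCP at [214.449, 479.186, 231.295] pointing down, gripper open.
Joint ranges: [-2.72, 2.72], [-0.95, 1.95], [-1.27, 1.35], [-1.78, 2.02], [-1.46, 1.47], [-3.14, 3.14]. Speed limits (rad/s): [2.39, 2.39, 3.01, 3.14, 3.14, 3.14].

## Interface

Orientations are given as [roll, pitch, yaw] about the fixed x, y, z axes, in that order (R = Rz(yaw) Ry(pitch) Rx(roll)).
In Python, from bench import bot gives the robot as it stands. The module is installed in compiled form; this text tells all that it offers.
- The arm moves only by the tool arm_command, never from a script. Its argument "plan" is a list of rows, each an object with "angular": the turn, a rotation vector about the world's x, y, z each as a share of 60 degrees, from -1 to 1, a list of three; "dp": the shift along the world's x, y, z each as a share of 1 m, from -1 to 1, a list of three; "hand": the opening, from -1 (shut) to 1 (fully open). In form: [{"angular": [wx, wy, wz], "dp": [dx, dy, dz], "hand": hand}, ...]. A call has 1 to 10 rows; each row is the pose to reach, as a shift and turn from the pose commanded when the call began; what a row does not reach only later rows make up. A row lasts 1/12 s, in which the tool goes at most 41.7 mm and 7.16 degrees, less where a joint would pass 70% of its speed; a pose out of reach is approached as far as the arm can. A call with a number of a shift or a turn outside -1 to 1 is refused whole. A call with a gripper value outside its range is refused whole. The fingers move at their own pace and stop on an object; "grip_force" is the grip in N (left out, the last holds). Time passes only in rows, so rows that repeat a pose let the fingers close. It gives the time, the measured TCP pose, the force, the opening and the grip force at its end, in the units of the state.
- bot.get_obs(): the state, without advancing time (a new reading comes with each control period).
- bot.snapshot(name): name is "side" or "top" or "wrist"; returns a dict with "pixels" (480x640x3 uint8, blue, green, red), "depth" (480x640 float32, mm along the optical axis (not along the pixel's ray), 0 where there is no reading), "fx", "fy", "cx", "cy" (pixels), "k1" (the pictures are not rectified: a ray, as slopes to the right and down, at radius r is drawn at 1 + k1 r^2 times it, then the intrinsics apply), "position" and "rotation" of the camera in the world. Camera axes: x right, y down, z forward; pixel columns grow to the right and rows downward; lengths in mm; the calibration is good to about 2 mm. A picture is of the moment at which its call begins.
- bot.sign_off(): hands the job in; it is judged then, once.
The state is a dict: "time_s": time; "qpos": joint angles; "joint_vel": joint speeds; "effort": joint torques, N m; "position": TCP position; "eef_rot": TCP orientation; "force": force on the tool from outside, world axes, zero at the start; "torque": the same for the moment, N m; "gripper_width": opening from 0.0 (shut) to 1.0 (fully open); "gripper_force": force on a finger pad.
Only numpy, scipy, OpenCV 4.12 (cv2) and the standard library are available. Lean on these libraries where they do the work, as an engineer would, in place of code of your own. Each camera call takes 0.05 s, during which the arm holds its last target. There are 200 camera calls.

## Working session

There is one attempt and no reset: what is moved stays moved. The work goes in short steps, Python scripts to look and compute and a tool call to move; the robot and the scene stay as the last step left them, time stands still between calls to the robot, and variables do not carry over. Pictures are saved under pics/ and viewed, at most 10 in all, crops included, and the job is handed in when it is done.

Besides the shell and the picture viewer there is one more tool, called after "Request:" as a command line: name --argument value ..., lists and objects as JSON in quotes. arm_command: Moves the arm, as the interface text tells. Shift numbers are shares of 1 m and turn numbers shares of 60 degrees, none past 1 either way. Its arguments: {"type":"object","properties":{"plan":{"type":"array"},"grip_force":{"type":"number"}},"required":["plan"]}

```bash
mkdir -p pics; cat > h.py <<'E'
import numpy as np, cv2
from bench import bot
def world(s):
    v,u=np.mgrid[0:480,0:640].astype(float)
    K=np.array([[s['fx'],0,s['cx']],[0,s['fy'],s['cy']],[0,0,1]])
    p=cv2.undistortPoints(np.stack([u.ravel(),v.ravel()],1)[:,None],K,np.array([s['k1'],0,0,0,0.]))[:,0].reshape(480,640,2)
    d=s['depth'].astype(float)
    c=np.dstack([p[...,0]*d,p[...,1]*d,d])
    w=c@np.array(s['rotation']).T+np.array(s['position'])
    w[d<=0]=np.nan
    return w
E
python3 - <<'E'
from h import *
for n in('top','side'):
    s=bot.snapshot(n); cv2.imwrite(f'pics/{n}0.png',s['pixels']); np.savez(f'{n}0.npz',w=world(s),p=s['pixels'])
    print(n,s['position'],s['rotation'])
o=bot.get_obs();print(o)
E
```

```text
Traceback (most recent call last):
  File "h.py", line 9, in world
    w=c@np.array(s['rotation']).T+np.array(s['position'])
      ~~~~~~~~~~~~~~~~~~~~~~~~~~~^~~~~~~~~~~~~~~~~~~~~~~~
ValueError: operands could not be broadcast together with shapes (480,640) (3,)
```

View pics/top0.png

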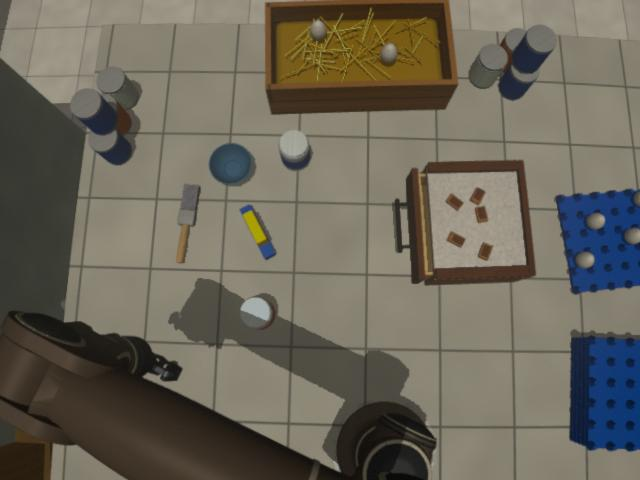

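The top view shows the cabinet with its white board at px (430–530, 165–280) and five chips on it. The handle is at (400,225), the scraper at (258,232), the tins at (294,147) and (257,312), the bowl at (231,163) and the brush at (187,222). The rotation is given as rpy, so I'll fix the helper.

```bash
sed -i 's/np.array(s\[.rotation.\]).T/R(s["rotation"]).T/' h.py; cat >> h.py <<'E'
from scipy.spatial.transform import Rotation
def R(r):
    r=np.array(r,float)
    return r if r.ndim==2 else Rotation.from_euler('xyz',r).as_matrix()
E
cat > m.py <<'E'
from h import *
def rect(w,m,name):
    P=w[m][:,:2]; P=P[np.isfinite(P).all(1)]
    if len(P)<5: print(name,len(P)); return
    r=cv2.minAreaRect(P.astype(np.float32)); print(name,len(P),'c',np.round(r[0]),'size',np.round(r[1]),'ang',round(r[2],1),'z',np.round(np.nanmedian(w[m][:,2]),1))
    return r
E
python3 - <<'E'
from m import *
for n in('top','side'):
    s=bot.snapshot(n); cv2.imwrite(f'pics/{n}0.png',s['pixels']); w=world(s); np.savez(f'{n}0.npz',w=w,p=s['pixels'])
    print(n,s['position'],s['rotation'])
    if n=='top': W=w;P=s['pixels']
o=bot.get_obs();print(o)
for q in[(258,232),(294,147),(257,312),(231,163),(480,240),(399,225),(350,200)]: print(q,np.round(W[q[1],q[0]]))
hsv=cv2.cvtColor(P,cv2.COLOR_BGR2HSV)
v,u=np.mgrid[0:480,0:640]
box=lambda a,b,c,d:(u>a)&(u<b)&(v>c)&(v<d)
z=W[...,2]
rect(W,box(236,280,200,262)&(hsv[...,1]>120)&(z>70)&(z<90),'grip')
rect(W,box(236,280,200,262)&(hsv[...,1]>120)&(z>20)&(z<45),'blade')
rect(W,box(405,540,155,290)&(hsv[...,1]<60)&(abs(z-124)<5),'board')
rect(W,box(405,540,155,290)&(abs(z-140)<6),'rim')
rect(W,box(388,410,190,260)&(z>70)&(z<95),'handle')
ch=(box(436,520,175,270)&(hsv[...,1]>90)&(z>118)).astype(np.uint8)
k,l,st,_=cv2.connectedComponentsWithStats(ch)
for i in range(1,k):
    if st[i,4]>20: rect(W,l==i,f'chip')
for nm,b in dict(tin1=(275,312,125,172),tin2=(236,278,292,332),bowl=(205,256,140,190),brush=(172,205,178,266)).items():
    rect(W,box(*b)&(z>12),nm)
E
```

```text
top [ 262.47996257  147.0100451  1245.10973221] [-2.95246051e+00  1.73044330e-03 -1.54475833e+00]
side [  90.91523265 -499.51252683  722.03568284] [-2.25598860e+00 -1.88529202e-04 -5.43326627e-01]
{'time_s': 0.15, 'qpos': array([ 1.14997594e+00,  1.26273416e-01, -4.03845340e-02,  1.40536435e+00,
       -2.43624888e-05,  1.57082325e+00]), 'joint_vel': array([-0.00055341, -0.00259961,  0.00375665, -0.00187935,  0.0001401 ,
       -0.0008678 ]), 'effort': array([-7.10798868e-04, -4.36273670e+01,  3.53150260e+01,  1.34252201e-02,
        3.72398415e-05, -5.94535280e-06]), 'position': array([214.3500701 , 478.91604351, 230.68666093]), 'eef_rot': array([-3.14036668e+00,  2.43954770e-05,  2.72074537e+00]), 'force': array([-0.06322513,  0.4361104 ,  0.63597753]), 'torque': array([-0.00264753,  0.06011754,  0.0189002 ]), 'gripper_force': 0.0, 'gripper_width': 1.002308640032202}
(258, 232) [500. 307.  80.]
(294, 147) [703. 229. 104.]
(257, 312) [313. 297. 105.]
(231, 163) [694. 396.   5.]
(480, 240) [ 485. -201.  125.]
(399, 225) [524. -22.  86.]
(350, 200) [604.  89.   1.]
grip 351 c [514. 317.] size [79. 25.] ang 29.1 z 79.2
blade 207 c [513. 316.] size [137.  27.] ang 28.8 z 29.1
board 7564 c [ 535. -195.] size [268. 213.] ang 3.5 z 123.7
rim 3177 c [ 535. -202.] size [273. 226.] ang 3.2 z 139.2
handle 319 c [524. -30.] size [ 34. 130.] ang 89.4 z 85.6
chip 146 c [ 587. -196.] size [22. 34.] ang 61.2 z 134.1
chip 149 c [ 573. -144.] size [34. 27.] ang 53.7 z 134.3
chip 145 c [ 546. -204.] size [36. 23.] ang 9.2 z 134.3
chip 153 c [ 485. -143.] size [35. 23.] ang 61.8 z 134.2
chip 155 c [ 459. -210.] size [23. 35.] ang 67.8 z 134.1
chip 202 c [ 420. -191.] size [  8. 185.] ang 1.6 z 139.8
tin1 995 c [710. 231.] size [70. 69.] ang 47.1 z 101.7
tin2 920 c [313. 301.] size [71. 73.] ang 74.2 z 103.1
bowl 971 c [681. 391.] size [107. 106.] ang 83.5 z 27.9
brush 900 c [532. 501.] size [ 44. 199.] ang 83.8 z 17.3
```

View pics/side0.png

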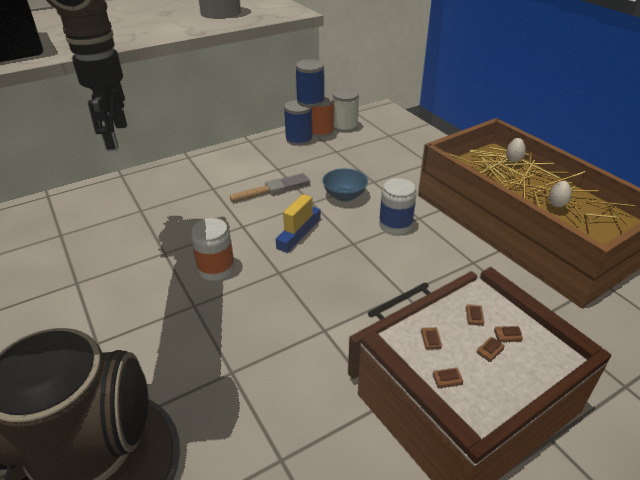

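The side view agrees: the drawer is slightly ajar with its bar handle at px (400,300), and the chips, scraper and tins are where the top view put them. Next I'll refine the cabinet frame and the handle.

```bash
python3 - <<'E'
from m import *
d=np.load('top0.npz');W=d['w'];P=d['p'];z=W[...,2]
hsv=cv2.cvtColor(P,cv2.COLOR_BGR2HSV)
v,u=np.mgrid[0:480,0:640]
box=lambda a,b,c,d:(u>a)&(u<b)&(v>c)&(v<d)
# cabinet axis from rim rect via candidate search
rim=W[box(405,540,155,290)&(abs(z-140)<4)][:,:2]
best=None
for a in np.arange(0,7,.1):
    t=np.radians(a);n=np.array([-np.sin(t),np.cos(t)]);e=np.array([np.cos(t),np.sin(t)])
    A=rim@e;B=rim@n
    ex=[np.percentile(A,.5),np.percentile(A,99.5),np.percentile(B,.5),np.percentile(B,99.5)]
    ar=(ex[1]-ex[0])*(ex[3]-ex[2])
    if best is None or ar<best[0]: best=(ar,a,ex,n,e)
_,a,ex,n,e=best;print(a,np.round(ex,1),ex[1]-ex[0],ex[3]-ex[2])
ce=(ex[0]+ex[1])/2; org=e*ce+n*(ex[2]+120); print('org',org)
np.savez('cab.npz',org=org,n=n,e=e)
def loc(p):p=np.array(p)-org;return np.round([p@e,p@n],1) # lateral, toward front
b=box(388,408,190,260)&(z>74)&(z<95)
Q=W[b][:,:2]; L=(Q-org)@n; A=(Q-org)@e
print('handle front pct',np.percentile(L,[1,5,25,50,75,95,99]).round(1),'lat',np.percentile(A,[1,99]).round(1))
f=box(405,432,160,290)&(z>95)&(z<130)
print('front top',np.percentile((W[f][:,:2]-org)@n,[1,50,99]).round(1),np.nanpercentile(W[f][:,2],[5,50,95]))
bar=Q[L>np.percentile(L,99)-9]; print('bar ang',cv2.fitLine(bar.astype(np.float32),2,0,.01,.01).ravel(),'c',(bar.min(0)+bar.max(0))/2)
for c in[(587,-196),(573,-144),(546,-204),(485,-143),(459,-210)]: print(loc(c))
E
```

```text
3.1 [ 387.8  657.7 -342.  -119.3] 269.9421433345203 222.71966454552563
org [ 533.96590226 -193.43580166]
handle front pct [149.7 155.8 168.9 172.5 175.7 177.9 178.5] lat [-62.7  61.9]
front top [ 97.9 126.3 137.8] [ 96.73645726 106.69104855 123.86066742]
bar ang [ 9.9852759e-01  5.4246195e-02  5.2440454e+02 -1.9453859e+01] c [524.39584738 -19.86242535]
[52.8 -5.4]
[41.7 47.3]
[ 11.4 -11.2]
[-46.2  53. ]
[-75.8 -12.5]
```

Request:
arm_command --plan '[{"angular":[0,0,-0.85],"dp":[0.16,-0.25,-0.03],"hand":-0.36},{"angular":[0,0,-0.85],"dp":[0.16,-0.25,-0.03],"hand":-0.36},{"angular":[0,0,-0.85],"dp":[0.16,-0.25,-0.03],"hand":-0.36},{"angular":[0,0,-0.85],"dp":[0.16,-0.25,-0.03],"hand":-0.36},{"angular":[0,0,-0.85],"dp":[0.16,-0.25,-0.03],"hand":-0.36},{"angular":[0,0,-0.85],"dp":[0.16,-0.25,-0.03],"hand":-0.36},{"angular":[0,0,-0.85],"dp":[0.16,-0.25,-0.03],"hand":-0.36},{"angular":[0,0,-0.85],"dp":[0.16,-0.25,-0.03],"hand":-0.36},{"angular":[0,0,-0.85],"dp":[0.16,-0.25,-0.03],"hand":-0.36}]' --grip_force 40

```text
time_s: 0.9
position: [375.3, 227.0, 200.9]
eef_rot: [-3.141, 0.0, 1.826]
force: [0.2, 0.1, 0.3]
gripper_width: 0.321
gripper_force: 0.0
```

Request:
arm_command --plan '[{"angular":[0,0,-0.85],"dp":[0.15,-0.25,0],"hand":-0.36},{"angular":[0,0,-0.85],"dp":[0.15,-0.25,0],"hand":-0.36},{"angular":[0,0,-0.85],"dp":[0.15,-0.25,0],"hand":-0.36},{"angular":[0,0,-0.85],"dp":[0.15,-0.25,0],"hand":-0.36},{"angular":[0,0,-0.85],"dp":[0.15,-0.25,0],"hand":-0.36},{"angular":[0,0,-0.85],"dp":[0.15,-0.25,0],"hand":-0.36},{"angular":[0,0,-0.85],"dp":[0.15,-0.25,0],"hand":-0.36},{"angular":[0,0,-0.85],"dp":[0.15,-0.25,0],"hand":-0.36},{"angular":[0,0,-0.85],"dp":[0.15,-0.25,0],"hand":-0.36}]'

```text
time_s: 1.65
position: [525.2, -21.0, 200.6]
eef_rot: [-3.14, 0.0, 0.94]
force: [-0.1, 1.0, 0.2]
gripper_width: 0.318
gripper_force: 0.0
```

Request:
arm_command --plan '[{"angular":[0,0,-0.847],"dp":[0,0,-0.03],"hand":-0.36},{"angular":[0,0,-0.847],"dp":[0,0,-0.03],"hand":-0.36},{"angular":[0,0,-0.847],"dp":[0,0,-0.03],"hand":-0.36},{"angular":[0,0,-0.847],"dp":[0,0,-0.03],"hand":-0.36},{"angular":[0,0,-0.847],"dp":[0,0,-0.03],"hand":-0.36},{"angular":[0,0,-0.847],"dp":[0,0,-0.03],"hand":-0.36},{"angular":[0,0,-0.847],"dp":[0,0,-0.03],"hand":-0.36},{"angular":[0,0,-0.847],"dp":[0,0,-0.03],"hand":-0.36},{"angular":[0,0,-0.847],"dp":[0,0,-0.03],"hand":-0.36},{"angular":[0,0,-0.847],"dp":[0,0,-0.03],"hand":-0.36}]'

```text
time_s: 2.48
position: [524.2, -19.5, 171.4]
eef_rot: [-3.141, 0.0, 0.059]
force: [-1.3, 0.9, -0.0]
gripper_width: 0.32
gripper_force: 0.0
```

Request:
arm_command --plan '[{"angular":[0,0,0],"dp":[0,0,-0.03],"hand":-0.36},{"angular":[0,0,0],"dp":[0,0,-0.06],"hand":-0.36},{"angular":[0,0,0],"dp":[0,0,-0.08],"hand":-0.36},{"angular":[0,0,0],"dp":[0,0,-0.095],"hand":-0.36},{"angular":[0,0,0],"dp":[0,0,-0.106],"hand":-0.36},{"angular":[0,0,0],"dp":[0,0,-0.106],"hand":-0.36},{"angular":[0,0,0],"dp":[0,0,-0.106],"hand":-1},{"angular":[0,0,0],"dp":[0,0,-0.106],"hand":-1},{"angular":[0,0,0],"dp":[0,0,-0.106],"hand":-1},{"angular":[0,0,0],"dp":[0,0,-0.106],"hand":-1}]'

```text
time_s: 3.32
position: [524.8, -20.5, 65.9]
eef_rot: [-3.141, -0.001, 0.055]
force: [-1.8, 1.1, 3.6]
gripper_width: 0.11
gripper_force: 39.1
```

Request:
arm_command --plan '[{"angular":[0,0,0],"dp":[-0.0005,0.01,0],"hand":-1},{"angular":[0,0,0],"dp":[-0.0014,0.025,0],"hand":-1},{"angular":[0,0,0],"dp":[-0.0022,0.04,0],"hand":-1},{"angular":[0,0,0],"dp":[-0.003,0.055,0],"hand":-1},{"angular":[0,0,0],"dp":[-0.0038,0.07,0],"hand":-1},{"angular":[0,0,0],"dp":[-0.0046,0.085,0],"hand":-1},{"angular":[0,0,0],"dp":[-0.0054,0.1,0],"hand":-1},{"angular":[0,0,0],"dp":[-0.0062,0.115,0],"hand":-1},{"angular":[0,0,0],"dp":[-0.0068,0.125,0],"hand":-1},{"angular":[0,0,0],"dp":[-0.0073,0.135,0],"hand":-1}]'

```text
time_s: 4.15
position: [519.7, 67.9, 65.7]
eef_rot: [-3.111, 0.005, 0.112]
force: [-12.3, -2.2, 14.3]
gripper_width: 0.111
gripper_force: 45.0
```

Request:
arm_command --plan '[{"angular":[0,0,0],"dp":[-0.0003,0.005,0],"hand":-1},{"angular":[0,0,0],"dp":[-0.0004,0.008,0],"hand":-1},{"angular":[0,0,0],"dp":[-0.0005,0.01,0],"hand":-1},{"angular":[0,0,0],"dp":[-0.0005,0.01,0],"hand":-1}]'

```text
time_s: 4.48
position: [519.4, 72.7, 65.7]
eef_rot: [-3.107, 0.006, 0.119]
force: [-13.1, -0.7, 13.1]
gripper_width: 0.11
gripper_force: 46.3
```

```bash
python3 - <<'E'
from m import *
o=bot.get_obs();print({k:np.round(v,3) for k,v in o.items()})
s=bot.snapshot('side'); cv2.imwrite('pics/side1.png',s['pixels'])
s=bot.snapshot('top'); cv2.imwrite('pics/top1.png',s['pixels'])
E
```

```text
{'time_s': np.float64(4.483), 'qpos': array([ 0.119,  0.182, -0.342,  1.052,  0.035,  3.142]), 'joint_vel': array([-0.002, -0.001, -0.001,  0.   ,  0.003, -0.001]), 'effort': array([  0.295, -38.513,  34.457,  -5.216,  -0.115,  -0.393]), 'position': array([519.403,  72.662,  65.741]), 'eef_rot': array([-3.107,  0.006,  0.119]), 'force': array([-13.056,  -0.722,  13.131]), 'torque': array([-0.209,  2.397, -0.653]), 'gripper_force': np.float64(46.277), 'gripper_width': np.float64(0.11)}
```

View pics/side1.png

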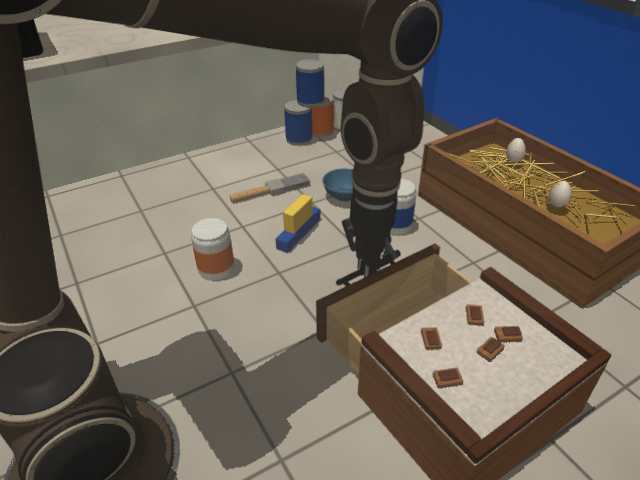

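The side view shows the drawer about 95 mm out with the handle pinched at px (365,275). Joint 6 has hit its range end because my yaw branch was wrong. I'll release, turn half round and regrip.

Request:
arm_command --plan '[{"angular":[0,0,0],"dp":[0,0,0],"hand":-0.36},{"angular":[0,0,0],"dp":[0,0,0],"hand":-0.36},{"angular":[0,0,0],"dp":[0,0,0],"hand":-0.36}]'

```text
time_s: 4.83
position: [522.4, 72.8, 65.2]
eef_rot: [-3.107, 0.001, 0.12]
force: [-0.6, 1.0, 1.3]
gripper_width: 0.321
gripper_force: 0.8
```

Request:
arm_command --plan '[{"angular":[0,0,0],"dp":[0,0,0.03],"hand":-0.36},{"angular":[0,0,0],"dp":[0,0,0.06],"hand":-0.36},{"angular":[0,0,0],"dp":[0,0,0.09],"hand":-0.36},{"angular":[0,0,0],"dp":[0,0,0.12],"hand":-0.36},{"angular":[0,0,0],"dp":[0,0,0.12],"hand":-0.36}]'

```text
time_s: 5.25
position: [525.2, 72.9, 191.3]
eef_rot: [-3.107, -0.008, 0.12]
force: [1.3, -0.4, 0.9]
gripper_width: 0.324
gripper_force: 0.0
```

Request:
arm_command --plan '[{"angular":[0,0,1],"dp":[0,0,0],"hand":-0.36},{"angular":[0,0,1],"dp":[0,0,0],"hand":-0.36},{"angular":[0,0,1],"dp":[0,0,0],"hand":-0.36},{"angular":[0,0,1],"dp":[0,0,0],"hand":-0.36},{"angular":[0,0,1],"dp":[0,0,0],"hand":-0.36},{"angular":[0,0,1],"dp":[0,0,0],"hand":-0.36},{"angular":[0,0,1],"dp":[0,0,0],"hand":-0.36},{"angular":[0,0,1],"dp":[0,0,0],"hand":-0.36},{"angular":[0,0,1],"dp":[0,0,0],"hand":-0.36},{"angular":[0,0,1],"dp":[0,0,0],"hand":-0.36}]'

```text
time_s: 6.08
position: [522.5, 72.7, 184.6]
eef_rot: [-3.107, 0.001, 1.168]
force: [0.2, -0.1, -0.3]
gripper_width: 0.316
gripper_force: 0.0
```

Request:
arm_command --plan '[{"angular":[0,0,1],"dp":[0,0,0],"hand":-0.36},{"angular":[0,0,1],"dp":[0,0,0],"hand":-0.36},{"angular":[0,0,1],"dp":[0,0,0],"hand":-0.36},{"angular":[0,0,1],"dp":[0,0,0],"hand":-0.36},{"angular":[0,0,1],"dp":[0,0,0],"hand":-0.36},{"angular":[0,0,1],"dp":[0,0,0],"hand":-0.36},{"angular":[0,0,1],"dp":[0,0,0],"hand":-0.36},{"angular":[0,0,1],"dp":[0,0,0],"hand":-0.36},{"angular":[0,0,1],"dp":[0,0,0],"hand":-0.36},{"angular":[0,0,1],"dp":[0,0,0],"hand":-0.36}]'

```text
time_s: 6.92
position: [522.4, 72.6, 184.9]
eef_rot: [-3.107, 0.001, 2.214]
force: [0.6, -0.5, -0.3]
gripper_width: 0.318
gripper_force: 0.0
```

```bash
cat > go.py <<'E'
from h import *
def delta(pos,yaw):
    o=bot.get_obs(); T=Rotation.from_euler('xyz',[np.pi,0,yaw]);C=Rotation.from_euler('xyz',o['eef_rot'])
    print('t',round(o['time_s'],2),'dp',((np.array(pos)-o['position'])/1000).round(4),'ang',((T*C.inv()).as_rotvec()/np.radians(60)).round(4),'q',o['qpos'].round(2))
E
python3 - <<'E'
from go import *
c=np.load('cab.npz');org,n,e=c['org'],c['n'],c['e']
s=bot.snapshot('top');w=world(s);z=w[...,2]
L=(w[...,:2]-org)@n;A=(w[...,:2]-org)@e
m=(L>140)&(L<330)&(abs(A)<150)
for lo,hi in((66,95),(96,125)):
    k=m&(z>lo)&(z<hi);print(lo,k.sum(),np.percentile(L[k],[1,50,99]).round(1),np.percentile(A[k],[1,99]).round(1))
h=org+n*265;print(h)
delta([519.5,72.7,185],np.pi+.054)
E
```

```text
66 3 [265.1 266.1 266.3] [-61.5 -35.6]Traceback (most recent call last):
  File "<stdin>", line 7, in <module>
    return _quantile_unchecked(
        a, q, axis, out, overwrite_input, method, keepdims, weights)
    return _ureduce(a,
                    func=_quantile_ureduce_func,
    ...<5 lines>...
                    overwrite_input=overwrite_input,
                    method=method)
    r = func(a, **kwargs)
    result = _quantile(arr,
                       quantiles=q,
    ...<2 lines>...
                       out=out,
                       weights=wgt)
    slices_having_nans = np.isnan(arr[-1, ...])
                                  ~~~^^^^^^^^^
IndexError: index -1 is out of bounds for axis 0 with size 0
```

```bash
python3 - <<'E'
from go import *
delta([519.5,72.7,185],np.pi+.054)
E
```

```text
t 6.97 dp [-0.0029  0.0001  0.0001] ang [ 0.0318 -0.0139  0.9396] q [ 0.15  0.16 -0.1   1.34 -0.02  1.08]
```

Request:
arm_command --plan '[{"angular":[0.032,-0.014,0.94],"dp":[-0.003,0,0],"hand":-0.36},{"angular":[0.032,-0.014,0.94],"dp":[-0.003,0,0],"hand":-0.36},{"angular":[0.032,-0.014,0.94],"dp":[-0.003,0,0],"hand":-0.36},{"angular":[0.032,-0.014,0.94],"dp":[-0.003,0,0],"hand":-0.36},{"angular":[0.032,-0.014,0.94],"dp":[-0.003,0,0],"hand":-0.36},{"angular":[0.032,-0.014,0.94],"dp":[-0.003,0,0],"hand":-0.36},{"angular":[0.032,-0.014,0.94],"dp":[-0.003,0,0],"hand":-0.36},{"angular":[0.032,-0.014,0.94],"dp":[-0.003,0,0],"hand":-0.36},{"angular":[0.032,-0.014,0.94],"dp":[-0.003,0,0],"hand":-0.36},{"angular":[0.032,-0.014,0.94],"dp":[-0.003,0,0],"hand":-0.36}]'

```text
time_s: 7.8
position: [519.3, 72.5, 185.2]
eef_rot: [3.141, -0.0, -3.09]
force: [0.1, 0.1, 0.2]
gripper_width: 0.319
gripper_force: 0.0
```

Request:
arm_command --plan '[{"angular":[0,0,0],"dp":[0,0,-0.04],"hand":-0.36},{"angular":[0,0,0],"dp":[0,0,-0.07],"hand":-0.36},{"angular":[0,0,0],"dp":[0,0,-0.09],"hand":-0.36},{"angular":[0,0,0],"dp":[0,0,-0.105],"hand":-0.36},{"angular":[0,0,0],"dp":[0,0,-0.12],"hand":-0.36},{"angular":[0,0,0],"dp":[0,0,-0.12],"hand":-0.36},{"angular":[0,0,0],"dp":[0,0,-0.12],"hand":-1},{"angular":[0,0,0],"dp":[0,0,-0.12],"hand":-1},{"angular":[0,0,0],"dp":[0,0,-0.12],"hand":-1},{"angular":[0,0,0],"dp":[0,0,-0.12],"hand":-1}]'

```text
time_s: 8.63
position: [519.1, 72.5, 65.1]
eef_rot: [3.141, -0.001, -3.086]
force: [0.2, -0.9, -3.2]
gripper_width: 0.111
gripper_force: 38.9
```

Request:
arm_command --plan '[{"angular":[0,0,0],"dp":[-0.0005,0.01,0],"hand":-1},{"angular":[0,0,0],"dp":[-0.0014,0.025,0],"hand":-1},{"angular":[0,0,0],"dp":[-0.002,0.037,0],"hand":-1},{"angular":[0,0,0],"dp":[-0.0025,0.046,0],"hand":-1},{"angular":[0,0,0],"dp":[-0.0027,0.05,0],"hand":-1},{"angular":[0,0,0],"dp":[-0.0027,0.05,0],"hand":-1}]'

```text
time_s: 9.13
position: [516.2, 124.0, 65.1]
eef_rot: [3.14, -0.001, -3.083]
force: [-1.6, 1.6, -3.4]
gripper_width: 0.113
gripper_force: 39.2
```

Request:
arm_command --plan '[{"angular":[0,0,0],"dp":[-0.0001,0.002,0],"hand":-1},{"angular":[0,0,0],"dp":[-0.0002,0.004,0],"hand":-1},{"angular":[0,0,0],"dp":[-0.0003,0.005,0],"hand":-1},{"angular":[0,0,0],"dp":[-0.0003,0.006,0],"hand":-1},{"angular":[0,0,0],"dp":[-0.0003,0.006,0],"hand":-1},{"angular":[0,0,0],"dp":[-0.0003,0.006,0],"hand":-1}]'

```text
time_s: 9.63
position: [516.0, 128.1, 65.2]
eef_rot: [-3.141, -0.001, -3.085]
force: [-3.7, -2.5, -2.9]
gripper_width: 0.112
gripper_force: 39.3
```

Request:
arm_command --plan '[{"angular":[0,0,0],"dp":[-0.0001,0.002,0],"hand":-1},{"angular":[0,0,0],"dp":[-0.0002,0.003,0],"hand":-1},{"angular":[0,0,0],"dp":[-0.0002,0.003,0],"hand":-1},{"angular":[0,0,0],"dp":[-0.0002,0.003,0],"hand":-1}]'

```text
time_s: 9.97
position: [515.9, 128.2, 65.1]
eef_rot: [-3.135, -0.0, -3.087]
force: [-2.5, -13.3, -1.4]
gripper_width: 0.109
gripper_force: 39.6
```

Request:
arm_command --plan '[{"angular":[0,0,0],"dp":[0,-0.001,0],"hand":-0.36},{"angular":[0,0,0],"dp":[0,-0.001,0],"hand":-0.36},{"angular":[0,0,0],"dp":[0,-0.001,0],"hand":-0.36},{"angular":[0,0,0],"dp":[0,-0.001,0.03],"hand":-0.36},{"angular":[0,0,0],"dp":[0,-0.001,0.06],"hand":-0.36},{"angular":[0,0,0],"dp":[0,-0.001,0.09],"hand":0},{"angular":[0,0,0],"dp":[0,-0.001,0.11],"hand":0.5},{"angular":[0,0,0],"dp":[0,-0.001,0.11],"hand":1}]'

```text
time_s: 10.63
position: [518.9, 131.8, 180.9]
eef_rot: [3.139, 0.009, -3.084]
force: [0.3, 0.2, 0.9]
gripper_width: 0.736
gripper_force: 0.0
```

```bash
python3 - <<'E'
from go import *
delta([513.5,316.5,150],np.pi+.506)
E
```

```text
t 10.63 dp [-0.0054  0.1847 -0.0309] ang [-0.0051  0.0079  0.4284] q [ 0.25  0.14 -0.13  1.29  0.    0.19]
```

Request:
arm_command --plan '[{"angular":[0,0,0.43],"dp":[-0.003,0.186,-0.025],"hand":1},{"angular":[0,0,0.43],"dp":[-0.003,0.186,-0.025],"hand":1},{"angular":[0,0,0.43],"dp":[-0.003,0.186,-0.025],"hand":1},{"angular":[0,0,0.43],"dp":[-0.003,0.186,-0.025],"hand":1},{"angular":[0,0,0.43],"dp":[-0.003,0.186,-0.025],"hand":1},{"angular":[0,0,0.43],"dp":[-0.003,0.186,-0.025],"hand":1},{"angular":[0,0,0.43],"dp":[-0.003,0.186,-0.025],"hand":1},{"angular":[0,0,0.43],"dp":[-0.003,0.186,-0.025],"hand":1}]'

```text
time_s: 11.3
position: [513.0, 316.5, 150.1]
eef_rot: [3.141, -0.0, -2.634]
force: [0.8, 0.0, -0.4]
gripper_width: 1.002
gripper_force: 0.0
```

```bash
python3 - <<'E'
from go import *
delta([513.5,316.5,38],np.pi+.506)
s=bot.snapshot('side');c=np.load('cab.npz');w=world(s)
L=(w[...,:2]-c['org'])@c['n'];A=(w[...,:2]-c['org'])@c['e'];z=w[...,2]
m=(L>230)&(L<345)&(abs(A)<125)&(z>60)&(z<125)
print('drawer front outer', [np.percentile(L[m&(z>a)&(z<b)],[50,97,99]).round(1) for a,b in((72,95),(103,118))])
m=(z>70)&(z<90)&(abs(w[...,0]-513)<60)&(abs(w[...,1]-316)<60)&(s['pixels'][...,0]<90)&(s['pixels'][...,2]>130)
print('grip',m.sum(),w[m].mean(0) if m.any() else '')
E
```

```text
t 11.3 dp [ 0.0005  0.     -0.1121] ang [-0.0001 -0.0003 -0.0014] q [ 0.55  0.28 -0.02  1.26  0.    0.05]
drawer front outer [array([265.4, 322.1, 323.4]), array([276.4, 284.9, 286. ])]
grip 153 [491.76532468 306.57386352  78.40969739]
```

Request:
arm_command --plan '[{"angular":[0,0,0],"dp":[0.0005,0,-0.04],"hand":1},{"angular":[0,0,0],"dp":[0.0005,0,-0.075],"hand":1},{"angular":[0,0,0],"dp":[0.0005,0,-0.1],"hand":1},{"angular":[0,0,0],"dp":[0.0005,0,-0.111],"hand":1},{"angular":[0,0,0],"dp":[0.0005,0,-0.111],"hand":1},{"angular":[0,0,0],"dp":[0.0005,0,-0.111],"hand":-1},{"angular":[0,0,0],"dp":[0.0005,0,-0.111],"hand":-1},{"angular":[0,0,0],"dp":[0.0005,0,-0.111],"hand":-1},{"angular":[0,0,0],"dp":[0.0005,0,-0.111],"hand":-1},{"angular":[0,0,0],"dp":[0.0005,0,-0.111],"hand":-1}]' --grip_force 60

```text
time_s: 12.18
position: [514.3, 317.1, 40.6]
eef_rot: [3.141, 0.002, -2.634]
force: [-2.1, 3.4, 0.0]
gripper_width: 0.3
gripper_force: 18.3
```

Request:
arm_command --plan '[{"angular":[0,0,0],"dp":[0,0,0],"hand":-1},{"angular":[0,0,0],"dp":[0,0,0],"hand":-1},{"angular":[0,0,0],"dp":[0,0,0],"hand":-1}]'

```text
time_s: 12.43
position: [514.1, 317.0, 40.3]
eef_rot: [3.141, 0.002, -2.634]
force: [-1.2, 0.1, 6.4]
gripper_width: 0.297
gripper_force: 63.2
```

Request:
arm_command --plan '[{"angular":[0,0,0],"dp":[0,0,0.02],"hand":-1},{"angular":[0,0,0],"dp":[0,0,0.05],"hand":-1},{"angular":[0,0,0],"dp":[0,0,0.09],"hand":-1},{"angular":[0,0,0],"dp":[0,0,0.13],"hand":-1},{"angular":[0,0,0],"dp":[0,0,0.17],"hand":-1},{"angular":[0,0,0],"dp":[0,0,0.2],"hand":-1},{"angular":[0,0,0],"dp":[0,0,0.2],"hand":-1}]'

```text
time_s: 13.02
position: [515.3, 317.7, 246.4]
eef_rot: [3.141, 0.01, -2.634]
force: [0.3, 0.8, -0.4]
gripper_width: 0.293
gripper_force: 62.6
```

Request:
arm_command --plan '[{"angular":[0,0,-0.04],"dp":[0.004,-0.025,0],"hand":-1},{"angular":[0,0,-0.08],"dp":[0.008,-0.06,0],"hand":-1},{"angular":[0,0,-0.12],"dp":[0.012,-0.095,0],"hand":-1},{"angular":[0,0,-0.16],"dp":[0.016,-0.13,0],"hand":-1},{"angular":[0,0,-0.2],"dp":[0.02,-0.165,0],"hand":-1},{"angular":[0,0,-0.24],"dp":[0.024,-0.2,0],"hand":-1},{"angular":[0,0,-0.28],"dp":[0.028,-0.235,0],"hand":-1},{"angular":[0,0,-0.32],"dp":[0.032,-0.27,0],"hand":-1},{"angular":[0,0,-0.36],"dp":[0.036,-0.3,0],"hand":-1},{"angular":[0,0,-0.4],"dp":[0.04,-0.33,0],"hand":-1}]'

```text
time_s: 13.85
position: [553.1, -15.2, 238.1]
eef_rot: [3.141, -0.002, -3.056]
force: [0.1, -0.1, -1.8]
gripper_width: 0.297
gripper_force: 62.5
```

Request:
arm_command --plan '[{"angular":[0,0,-0.032],"dp":[0.004,-0.03,0],"hand":-1},{"angular":[0,0,-0.032],"dp":[0.008,-0.065,0],"hand":-1},{"angular":[0,0,-0.032],"dp":[0.012,-0.1,0],"hand":-1},{"angular":[0,0,-0.032],"dp":[0.016,-0.135,0],"hand":-1},{"angular":[0,0,-0.032],"dp":[0.018,-0.17,0],"hand":-1},{"angular":[0,0,-0.032],"dp":[0.019,-0.205,0],"hand":-1},{"angular":[0,0,-0.032],"dp":[0.02,-0.235,0],"hand":-1},{"angular":[0,0,-0.032],"dp":[0.02,-0.253,0],"hand":-1},{"angular":[0,0,-0.032],"dp":[0.02,-0.253,0],"hand":-1},{"angular":[0,0,-0.032],"dp":[0.02,-0.253,0],"hand":-1}]'

```text
time_s: 14.68
position: [573.1, -267.1, 237.6]
eef_rot: [3.14, -0.002, -3.089]
force: [0.1, 0.5, -2.4]
gripper_width: 0.297
gripper_force: 62.5
```

```bash
python3 - <<'E'
from go import *
delta([574,-266.4,167],np.pi+.054)
s=bot.snapshot('side'); cv2.imwrite('pics/side2.png',s['pixels'])
E
```

```text
t 14.68 dp [ 0.0009  0.0007 -0.0706] ang [-0.0017 -0.0022  0.0011] q [-0.44  0.34  0.24  1.48  0.   -0.49]
```

View pics/side2.png

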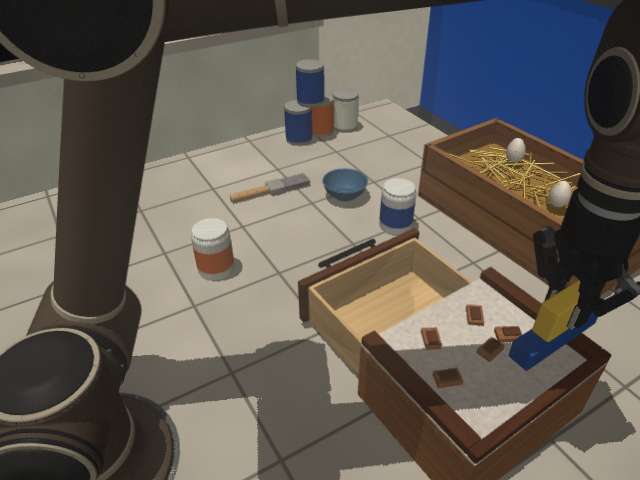

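The drawer is fully out (front at px (360,265)). The scraper hangs level above the back of the board at (555,330), with all chips in front of it. I'll lower it and sweep.

Request:
arm_command --plan '[{"angular":[0,0,0],"dp":[0.001,0.001,-0.03],"hand":-1},{"angular":[0,0,0],"dp":[0.001,0.001,-0.05],"hand":-1},{"angular":[0,0,0],"dp":[0.001,0.001,-0.062],"hand":-1},{"angular":[0,0,0],"dp":[0.001,0.001,-0.068],"hand":-1},{"angular":[0,0,0],"dp":[0.001,0.001,-0.07],"hand":-1},{"angular":[0,0,0],"dp":[0.001,0.001,-0.07],"hand":-1}]'

```text
time_s: 15.23
position: [574.7, -264.5, 169.4]
eef_rot: [3.141, -0.0, -3.086]
force: [0.0, -0.2, -0.6]
gripper_width: 0.297
gripper_force: 62.6
```

Request:
arm_command --plan '[{"angular":[0,0,0],"dp":[-0.0005,0.01,0],"hand":-1},{"angular":[0,0,0],"dp":[-0.0011,0.02,0],"hand":-1},{"angular":[0,0,0],"dp":[-0.0016,0.03,0],"hand":-1},{"angular":[0,0,0],"dp":[-0.0022,0.04,0],"hand":-1},{"angular":[0,0,0],"dp":[-0.0027,0.05,0],"hand":-1},{"angular":[0,0,0],"dp":[-0.0033,0.06,0],"hand":-1},{"angular":[0,0,0],"dp":[-0.0038,0.07,0],"hand":-1},{"angular":[0,0,0],"dp":[-0.0043,0.08,0],"hand":-1},{"angular":[0,0,0],"dp":[-0.0049,0.09,0],"hand":-1},{"angular":[0,0,0],"dp":[-0.0054,0.1,0],"hand":-1}]'

```text
time_s: 16.07
position: [569.1, -164.4, 169.3]
eef_rot: [3.141, 0.0, -3.087]
force: [-0.4, -0.0, -2.4]
gripper_width: 0.296
gripper_force: 62.5
```

Request:
arm_command --plan '[{"angular":[0,0,0],"dp":[-0.0005,0.01,0],"hand":-1},{"angular":[0,0,0],"dp":[-0.0011,0.02,0],"hand":-1},{"angular":[0,0,0],"dp":[-0.0016,0.03,0],"hand":-1},{"angular":[0,0,0],"dp":[-0.0022,0.04,0],"hand":-1},{"angular":[0,0,0],"dp":[-0.0027,0.05,0],"hand":-1},{"angular":[0,0,0],"dp":[-0.0033,0.06,0],"hand":-1},{"angular":[0,0,0],"dp":[-0.0038,0.07,0],"hand":-1},{"angular":[0,0,0],"dp":[-0.0043,0.08,0],"hand":-1},{"angular":[0,0,0],"dp":[-0.0047,0.087,0],"hand":-1},{"angular":[0,0,0],"dp":[-0.0047,0.087,0],"hand":-1}]'

```text
time_s: 16.9
position: [564.4, -76.9, 169.4]
eef_rot: [3.141, 0.0, -3.085]
force: [-0.4, -0.3, -2.1]
gripper_width: 0.299
gripper_force: 62.5
```

Request:
arm_command --plan '[{"angular":[0,0,0],"dp":[0,0,0.03],"hand":-1},{"angular":[0,0,0],"dp":[0,0,0.06],"hand":-1},{"angular":[0,0,0],"dp":[-0.01,-0.03,0.07],"hand":-1},{"angular":[0,0,0],"dp":[-0.02,-0.065,0.07],"hand":-1},{"angular":[0,0,0],"dp":[-0.03,-0.1,0.07],"hand":-1},{"angular":[0,0,0],"dp":[-0.04,-0.135,0.07],"hand":-1},{"angular":[0,0,0],"dp":[-0.055,-0.165,0.07],"hand":-1},{"angular":[0,0,0],"dp":[-0.062,-0.19,0.07],"hand":-1},{"angular":[0,0,0],"dp":[-0.062,-0.193,0.07],"hand":-1},{"angular":[0,0,0],"dp":[-0.062,-0.193,0.07],"hand":-1}]'

```text
time_s: 17.73
position: [502.0, -273.1, 239.1]
eef_rot: [3.141, 0.0, -3.09]
force: [-0.3, 1.1, -1.8]
gripper_width: 0.299
gripper_force: 62.4
```

```bash
python3 - <<'E'
from go import *
delta([502.1,-270.3,167],np.pi+.054)
s=bot.snapshot('side'); cv2.imwrite('pics/side3.png',s['pixels'])
E
```

```text
t 17.73 dp [ 0.0001  0.0028 -0.0721] ang [-0.0004 -0.      0.0024] q [-0.5   0.22  0.09  1.44  0.   -0.55]
```

View pics/side3.png

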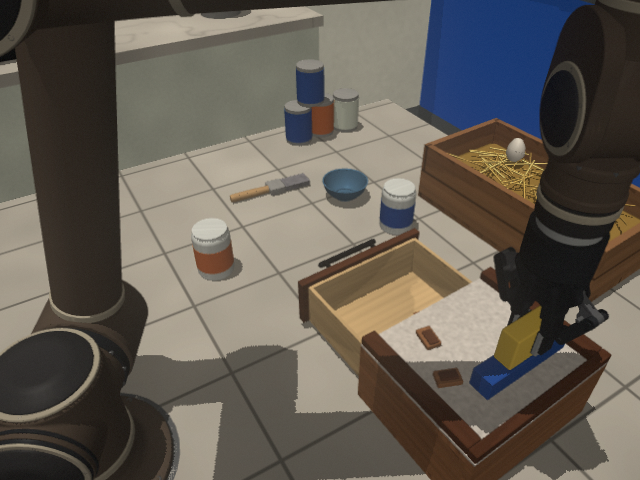

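Three chips are gone from the board. The two left at px (428,337) and (447,377) lie in front of the blade, so I'll make the second sweep.

Request:
arm_command --plan '[{"angular":[0,0,0],"dp":[0,0.003,-0.03],"hand":-1},{"angular":[0,0,0],"dp":[0,0.003,-0.05],"hand":-1},{"angular":[0,0,0],"dp":[0,0.003,-0.062],"hand":-1},{"angular":[0,0,0],"dp":[0,0.003,-0.068],"hand":-1},{"angular":[0,0,0],"dp":[0,0.003,-0.071],"hand":-1},{"angular":[0,0,0],"dp":[0,0.003,-0.071],"hand":-1}]'

```text
time_s: 18.28
position: [502.8, -267.6, 168.2]
eef_rot: [3.141, -0.0, -3.086]
force: [-0.4, 1.0, -0.7]
gripper_width: 0.3
gripper_force: 62.5
```

Request:
arm_command --plan '[{"angular":[0,0,0],"dp":[-0.0005,0.01,0],"hand":-1},{"angular":[0,0,0],"dp":[-0.0011,0.02,0],"hand":-1},{"angular":[0,0,0],"dp":[-0.0016,0.03,0],"hand":-1},{"angular":[0,0,0],"dp":[-0.0022,0.04,0],"hand":-1},{"angular":[0,0,0],"dp":[-0.0027,0.05,0],"hand":-1},{"angular":[0,0,0],"dp":[-0.0033,0.06,0],"hand":-1},{"angular":[0,0,0],"dp":[-0.0038,0.07,0],"hand":-1},{"angular":[0,0,0],"dp":[-0.0043,0.08,0],"hand":-1},{"angular":[0,0,0],"dp":[-0.0049,0.09,0],"hand":-1},{"angular":[0,0,0],"dp":[-0.0054,0.1,0],"hand":-1}]'

```text
time_s: 19.12
position: [497.0, -167.4, 168.3]
eef_rot: [3.141, 0.0, -3.087]
force: [0.3, -0.2, -2.0]
gripper_width: 0.295
gripper_force: 62.5
```

Request:
arm_command --plan '[{"angular":[0,0,0],"dp":[-0.0005,0.01,0],"hand":-1},{"angular":[0,0,0],"dp":[-0.0011,0.02,0],"hand":-1},{"angular":[0,0,0],"dp":[-0.0016,0.03,0],"hand":-1},{"angular":[0,0,0],"dp":[-0.0022,0.04,0],"hand":-1},{"angular":[0,0,0],"dp":[-0.0027,0.05,0],"hand":-1},{"angular":[0,0,0],"dp":[-0.0033,0.06,0],"hand":-1},{"angular":[0,0,0],"dp":[-0.0038,0.07,0],"hand":-1},{"angular":[0,0,0],"dp":[-0.0043,0.08,0],"hand":-1},{"angular":[0,0,0],"dp":[-0.0047,0.09,0],"hand":-1},{"angular":[0,0,0],"dp":[-0.0047,0.09,0],"hand":-1}]'

```text
time_s: 19.95
position: [492.3, -76.7, 168.4]
eef_rot: [3.141, 0.0, -3.085]
force: [0.6, -0.2, -2.4]
gripper_width: 0.299
gripper_force: 62.5
```

Request:
arm_command --plan '[{"angular":[0,0,0],"dp":[0,0,0.03],"hand":-1},{"angular":[0,0,0],"dp":[0,0,0.06],"hand":-1},{"angular":[0,0,0],"dp":[0.005,0.035,0.07],"hand":-1},{"angular":[0,0,0],"dp":[0.01,0.07,0.07],"hand":-1},{"angular":[0,0,0],"dp":[0.015,0.11,0.07],"hand":-1},{"angular":[0,0,0],"dp":[0.02,0.15,0.07],"hand":-1},{"angular":[0,0,0],"dp":[0.02,0.19,0.07],"hand":-1},{"angular":[0,0,0],"dp":[0.02,0.23,0.07],"hand":-1},{"angular":[0,0,0],"dp":[0.02,0.27,0.07],"hand":-1},{"angular":[0,0,0],"dp":[0.02,0.3,0.07],"hand":-1}]'

```text
time_s: 20.78
position: [512.2, 224.5, 238.2]
eef_rot: [3.141, 0.0, -3.085]
force: [-0.2, 0.7, -1.1]
gripper_width: 0.3
gripper_force: 62.5
```

```bash
python3 - <<'E'
from go import *
delta([513.5,316.5,150],np.pi+.506)
s=bot.snapshot('side'); cv2.imwrite('pics/side4.png',s['pixels'])
E
```

```text
t 20.78 dp [ 0.0013  0.092  -0.0882] ang [-0.0008  0.      0.4296] q [0.41 0.19 0.05 1.43 0.   0.36]
```

View pics/side4.png

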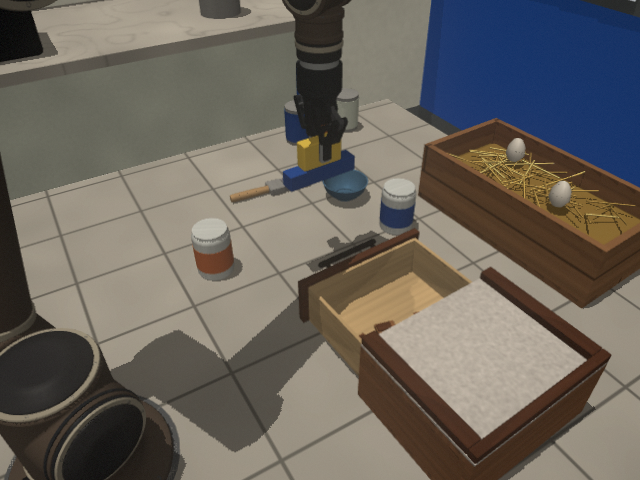

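The board is clear, and chips show in the drawer near px (385,325). Now I'll return the scraper to its original spot.

Request:
arm_command --plan '[{"angular":[0,0,0.1],"dp":[0.001,0.025,0],"hand":-1},{"angular":[0,0,0.2],"dp":[0.001,0.05,-0.02],"hand":-1},{"angular":[0,0,0.3],"dp":[0.001,0.075,-0.05],"hand":-1},{"angular":[0,0,0.4],"dp":[0.001,0.09,-0.08],"hand":-1},{"angular":[0,0,0.43],"dp":[0.001,0.092,-0.11],"hand":-1},{"angular":[0,0,0.43],"dp":[0.001,0.092,-0.14],"hand":-1},{"angular":[0,0,0.43],"dp":[0.001,0.092,-0.165],"hand":-1},{"angular":[0,0,0.43],"dp":[0.001,0.092,-0.18],"hand":-1},{"angular":[0,0,0.43],"dp":[0.001,0.092,-0.18],"hand":-1},{"angular":[0,0,0.43],"dp":[0.001,0.092,-0.18],"hand":-1}]'

```text
time_s: 21.67
position: [513.0, 313.2, 57.7]
eef_rot: [3.141, -0.002, -2.637]
force: [0.3, 0.3, -0.4]
gripper_width: 0.3
gripper_force: 62.4
```

Request:
arm_command --plan '[{"angular":[0,0,0],"dp":[0,0,-0.005],"hand":-1},{"angular":[0,0,0],"dp":[0,0,-0.01],"hand":-1},{"angular":[0,0,0],"dp":[0,0,-0.014],"hand":-1},{"angular":[0,0,0],"dp":[0,0,-0.016],"hand":-1},{"angular":[0,0,0],"dp":[0,0,-0.016],"hand":-1},{"angular":[0,0,0],"dp":[0,0,-0.016],"hand":-1}]'

```text
time_s: 22.17
position: [513.4, 313.6, 42.4]
eef_rot: [3.141, 0.0, -2.637]
force: [0.3, -1.1, -2.2]
gripper_width: 0.3
gripper_force: 62.5
```

Request:
arm_command --plan '[{"angular":[0,0,0],"dp":[0,0,-0.001],"hand":-1},{"angular":[0,0,0],"dp":[0,0,-0.002],"hand":-1},{"angular":[0,0,0],"dp":[0,0,-0.003],"hand":-1},{"angular":[0,0,0],"dp":[0,0,-0.003],"hand":-1}]'

```text
time_s: 22.5
position: [513.6, 313.7, 40.3]
eef_rot: [3.141, 0.001, -2.636]
force: [-2.2, -0.6, 3.9]
gripper_width: 0.297
gripper_force: 63.3
```

Request:
arm_command --plan '[{"angular":[0,0,0],"dp":[0,0,0],"hand":0},{"angular":[0,0,0],"dp":[0,0,0],"hand":0.5},{"angular":[0,0,0],"dp":[0,0,0],"hand":1},{"angular":[0,0,0],"dp":[0,0,0],"hand":1},{"angular":[0,0,0],"dp":[0,0,0.02],"hand":1},{"angular":[0,0,0],"dp":[0,0,0.05],"hand":1},{"angular":[0,0,0],"dp":[0,0,0.09],"hand":1},{"angular":[0,0,0],"dp":[0,0,0.13],"hand":1},{"angular":[0,0,0],"dp":[0,0,0.17],"hand":1},{"angular":[0,0,0],"dp":[0,0,0.2],"hand":1}]'

```text
time_s: 23.33
position: [513.7, 313.7, 243.0]
eef_rot: [3.141, 0.003, -2.637]
force: [0.3, 0.4, -0.8]
gripper_width: 1.001
gripper_force: 0.0
```

Request:
arm_command --plan '[{"angular":[0,0,0],"dp":[-0.04,0.01,0.03],"hand":1},{"angular":[0,0,0],"dp":[-0.08,0.02,0.06],"hand":1},{"angular":[0,0,0],"dp":[-0.11,0.04,0.08],"hand":1},{"angular":[0,0,0],"dp":[-0.14,0.06,0.1],"hand":1},{"angular":[0,0,0],"dp":[-0.17,0.08,0.1],"hand":1},{"angular":[0,0,0],"dp":[-0.2,0.1,0.1],"hand":1},{"angular":[0,0,0],"dp":[-0.2,0.13,0.1],"hand":1},{"angular":[0,0,0],"dp":[-0.2,0.15,0.1],"hand":1}]'

```text
time_s: 24.0
position: [311.1, 465.7, 340.3]
eef_rot: [3.14, 0.002, -2.633]
force: [0.4, -0.9, -1.2]
gripper_width: 1.001
gripper_force: 0.0
```

```bash
python3 - <<'E'
from m import *
s=bot.snapshot('top'); cv2.imwrite('pics/top5.png',s['pixels']); W=world(s);z=W[...,2]
c=np.load('cab.npz');L=(W[...,:2]-c['org'])@c['n'];A=(W[...,:2]-c['org'])@c['e']
m=(abs(A)<125)&(z>102)&(z<118)&(L>240)&(L<300);print('front',np.percentile(L[m],[1,99]))
v,u=np.mgrid[0:480,0:640];hs=cv2.cvtColor(s['pixels'],cv2.COLOR_BGR2HSV)
b=(abs(W[...,0]-513)<90)&(abs(W[...,1]-315)<90)&(hs[...,1]>120)
rect(W,b&(z>70)&(z<90),'grip');rect(W,b&(z>20)&(z<45),'blade')
for nm,x in dict(tin1=(275,312,125,172),tin2=(236,278,292,332),bowl=(205,256,140,190),brush=(172,205,178,266)).items():
    rect(W,(u>x[0])&(u<x[1])&(v>x[2])&(v<x[3])&(z>12),nm)
E
```

```text
front [267.39505459 285.79838849]
grip 355 c [514. 311.] size [79. 25.] ang 29.5 z 79.1
blade 201 c [513. 310.] size [137.  27.] ang 29.1 z 29.3
tin1 997 c [711. 232.] size [71. 70.] ang 40.1 z 101.9
tin2 914 c [313. 301.] size [71. 73.] ang 75.3 z 103.1
bowl 970 c [681. 391.] size [106. 107.] ang 87.7 z 27.6
brush 910 c [532. 500.] size [ 44. 199.] ang 86.3 z 17.3
```

View pics/top5.png

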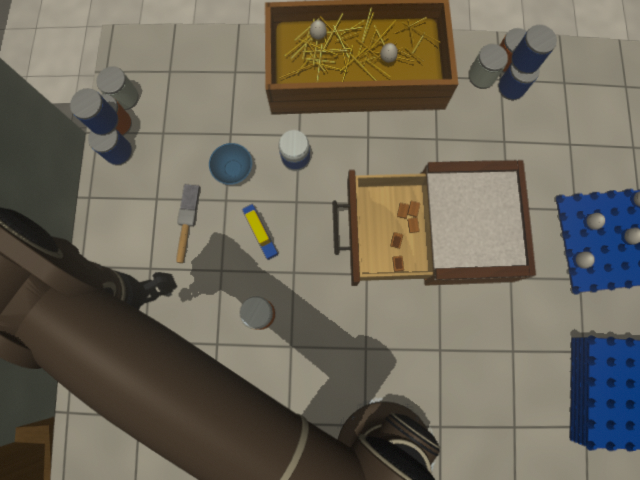

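The top view shows all five chips in the drawer, at px (403,210), (414,209), (413,226), (397,240) and (398,264). The drawer front is at 285.8 mm (fully out), the scraper stands at (260,232), and everything else is unmoved.

```bash
python3 -c "
from bench import bot
print(bot.sign_off())"
```

```text
the job is handed in; nothing more can be done
None
```

Job handed in at about 24 s of the 72 s allowed: the drawer is out at its stop with all five chips in it, the scraper stands on its blade on the table, and the tins, brush and bowl are where they were.

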